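Refit the hob's control knob and hold it pressed in

ROBOT

A 6-joint arm with a two-finger parallel gripper is mounted at the origin on a cart in front of the work surface, level with it; the furniture and walls round the work are solid. World frame = base frame: x ahead of the robot, y to its left, z up, the work surface at z = 0. Lengths are in m, angles in degrees, forces in N, time in s.
With the tool pointing down it reaches from about 0.35 to 0.875 m from the base axis. Payload 4.2 kg.
Tool frame: the origin (TCP) lies midway between the tips of the shut fingers; the grasp point (between the pads) lies 19 mm behind it (r.pinch_z is the distance from the TCP to the grasp point, in m); z points along the fingers, y is the line along which they close (so a half turn about z gives the same grasp; the last joint's range is limited). The gripper opens to 87 mm and grips with 3 to 60 N. Pads are 19 mm wide; open, the fingers measure 117 mm over their backs; the gripper's body (75 mm by 190 mm) begins 51 mm behind the grasp point.
Start: joints at [87.067, 22.042, 0.453, 0, -68.411, -14.817], TCP at [0.191, 0.595, 0.223] pointing down, gripper open.
Joint ranges: [-179.83, 179.83], [-69.29, 118.12], [-61.27, 80.66], [-181.25, 117.63], [-171.15, -9.14], [-177.46, 177.46]. Speed limits (degrees/s): [159.86, 159.86, 180, 180, 180, 180].

INTERFACE

Orientations are given as a 3x3 rotation matrix whose columns are the frame's x, y, z axes.
In Python, from station import r, imaging, models gives the robot as it stands. The module is installed in compiled form; this text tells all that it offers.
- The arm moves only by the tool apply_moves, never from a script. Its argument "moves" is a list of rows, each a list of 2 entries, a list of its own where there are three numbers: the shift along the tool's x, y, z in m, then the turn about the tool's z in degrees. A call has 1 to 5 rows; each row shifts and turns the commanded pose from where the row before left it, along the tool's axes as they then stand; what a row does not reach is not made up. A row lasts 1/12 s, in which the tool goes at most 41.7 mm and 7.16 degrees, less where a joint would pass 70% of its speed; a pose out of reach is approached as far as the arm can. A call is refused whole if a number of a shift passes 0.0417 or a number of a turn 7.16, either way. A call with a gripper value outside its range is refused whole. "hand" is the finger opening in m, from 0 to 0.087, set as the call begins (left out, the last holds). The fingers move at their own pace and stop on an object; the grip force is fixed at half the most. Time passes only in rows, so rows that do not move let the fingers close. It gives the time, the measured TCP pose, the force, the opening and the grip force at its end, in the units of the state.
- r.sense(): the state, without advancing time (a new reading comes with each control period).
- imaging.capture(name): name is "side" or "top" or "wrist"; returns a dict with "frame" (384x512x3 uint8, blue, green, red), "intrinsics" (3x3 intrinsics, pixels), "eye" and "orientation" of the camera in the world. Camera axes: x right, y down, z forward; pixel columns grow to the right and rows downward; lengths in m; the calibration is good to about 2 mm. A picture is of the moment at which its call begins. There is no depth.
- r.finish_job(): hands the job in; it is judged then, once.
Trained networks look in a picture, given as the dict that the camera call returned (one of the last four; its "shot" number tells which), for a name from the list of things; names that differ only in an ending like _2 or _b are one class to them, and where a whole thing is asked for, a point or a joint stands for the part that bears it (a point fixed in the world has none). Each returns a list of dicts, best first, with "confidence" (0 to 1); they miss things now and then, are a little off and sometimes report something else, mostly with a low value. They report only what shows in the picture. A call takes as long as a camera call. They do not tell look-alikes from the thing itself.
- models.cut_out(picture, target): "region" (384x512 bool, what is visible of it) and "extent" ([left, top, width, height] as shares, 0 to 1, of the picture: columns of its width, rows of its height, round what is visible of it).
- models.place_of(picture, target): "at" ([column, row] as shares, 0 to 1, of the picture: columns of its width, rows of its height: a listed point, or the origin of a listed thing).
The state is a dict: "time_s": time; "joints": joint angles; "joint_velocities": joint speeds; "effort": joint torques, N m; "tcp_pos": TCP position; "ee_rot": TCP orientation; "wrist_force": force on the tool from outside, world axes, zero at the start; "moment": the same for the moment, N m; "gripper_width": opening from 0.0 (shut) to 1.0 (fully open); "gripper_force": force on a finger pad.
Only numpy, scipy, OpenCV 4.12 (cv2) and the standard library are available. Lean on these libraries where they do the work, as an engineer would, in place of code of your own. Each camera call takes 0.05 s, during which the arm holds its last target. There are 200 camera calls.

TASK

The control knob has come off the portable gas hob. Pick it up, turn it so that the flat in its bore matches the flat of the D-shaped spindle on the hob, push it fully home on the spindle, then press knob and spindle all the way in against the spring as when lighting the burner; finish while still holding the knob pressed in, without letting go. Leave the garlic, mug, tea box and wooden spoon where they are.

Things in the scene. Friction and masses are not known exactly. Their poses are not given: they have to be found in the camera images.
- knob: loose black cooker knob, 60 g, upright on the worktop left of the hob, bore down. Skirt 44 mm across, 20 mm high; on it a grip bar 44 mm long (knob's x), 14 mm wide (y), 20 to 45 mm above the underside. Origin: centre of underside, z up. White pointer line on the bar's +x half marks the side of the bore's flat
- knob_bore (a point): in the knob: centre of the inner end of its blind D-shaped bore, on the axis 14 mm above the underside, where the bore opens; axes as the knob's. Bore 15.6 mm in diameter, with a flat 3.3 mm from the axis on the +x side. The knob is home when this point lies on spindle_tip with both +x axes pointing the same way
- spindle_tip (a point): centre of the top end of the brass D-shaped spindle standing on the hob's aluminium front deck; moves with it. Unpressed 84 mm above the worktop, 24 mm above the deck. Spindle 14 mm in diameter, one flat 2.5 mm from the axis on this point's +x side, top 3.5 mm tapered; z up. It slides down but does not turn. A white tick on the black collar at its foot marks the flat's side
- spindle (a joint): how far the spindle is pressed in, m: 0 out, 0.008 at its stop. A spring resists with 3.6 N at the start and 13 N at the stop, and pushes it out again when let go
- hob: the portable one-burner hob, fixed, 280 mm deep (x) by 260 mm wide (y). Origin under its centre, front to -x. Deck 60 mm above the worktop; pan support over the rear part up to 99 mm; spindle on the front deck at x = -96 mm, y = 0. A flat red lens 7 mm in radius is at the deck's left
- garlic: a garlic bulb, about 50 mm, loose, near the left front corner of the worktop; origin under its centre
- mug: a two-tone pink and white mug, 82 mm across and 100 mm tall, loose, near the right front corner; origin under its centre
- tea_box: a pale green cardboard tea box 71x126x76 mm, loose, on the left behind the knob; origin under its centre
- wooden_spoon: a wooden spoon 311 mm long, 14 mm high, lying loose along the front edge of the worktop; origin under its centre
There are look-alikes about, which are no part of the job. What is shaped like the knob but orange or red is not meant.

How it is judged (in metres and radians):
On the way:
1. the knob is lifted clear of the worktop in the gripper (height (world z) of knob above 0.03 m and contact force between the fingers and knob above 1 N), for 0.2 s.
At the end, for the whole second after the job is handed in: Knob home on the spindle (bore end within 3 mm in height and 2.5 mm sideways of spindle_tip, flats in line to 0.35 rad, upright to 0.12 rad) and still; spindle pressed in over 6 mm; fingers on the knob with over 3 N; garlic, mug, tea box and wooden spoon within 30 mm of their starts (horizontal distance between knob_bore and spindle_tip below 0.0025 m and z of knob_bore in the frame of spindle_tip between -0.003 and 0.003 m and angle between the x axis of knob and the x axis of spindle_tip, either way round below 0.35 rad and angle between knob's own z axis and vertical below 0.12 rad and value of joint spindle above 0.006 m and contact force between the fingers and knob above 3 N and linear speed of knob below 0.02 m/s and distance of each of garlic, mug, tea_box, wooden_spoon from where it was at the start of the episode below 0.03 m); the arm keeps its last pose, push and grip.
It fails at once if a bystander (garlic, mug, tea box, wooden spoon) is pushed away by more than 30 mm (distance of any of garlic, mug, tea_box, wooden_spoon from where it was at the start of the episode above 0.03 m).
It also fails if it takes over 38 s, if anything falls off the work surface, if the arm or the gripper's body presses on something with over 40 N, if the wrist force passes 120 N, or if a joint passes its speed limit or range.

## Working session

There is one attempt and no reset: what is moved stays moved. The work goes in short steps, Python scripts to look and compute and a tool call to move; the robot and the scene stay as the last step left them, time stands still between calls to the robot, and variables do not carry over. Pictures are saved under pics/ and viewed, at most 10 in all, crops included, and the job is handed in when it is done.

Besides the shell and the picture viewer there is one more tool, called after "Call:" as name(argument=value, ...), one argument or row to a line, values as JSON. apply_moves: Moves the arm, as the interface text tells. Its arguments: {"type":"object","properties":{"moves":{"type":"array"},"hand":{"type":"number"}},"required":["moves"]}

```bash
mkdir -p pics; cat > h.py <<'E'
from station import r, imaging, models
import numpy as np, cv2
def ray(p,uv):
    K=np.array(p["intrinsics"]);d=np.array(p["orientation"])@np.linalg.inv(K)@np.array([uv[0],uv[1],1.]);return np.array(p["eye"]),d/np.linalg.norm(d)
def onz(p,uv,z):
    e,d=ray(p,uv);return e+d*(z-e[2])/d[2]
def proj(p,X):
    c=np.array(p["intrinsics"])@np.array(p["orientation"]).T@(np.array(X)-np.array(p["eye"]));return c[:2]/c[2]
def tri(rs):
    A=0;b=0
    for e,d in rs:
        M=np.eye(3)-np.outer(d,d);A=A+M;b=b+M@e
    return np.linalg.solve(A,b)
def px(at): return np.array(at)*[512,384]
E
python3 - <<'E'
from h import *
ps={n:imaging.capture(n) for n in("top","side","wrist")}
for n,p in ps.items():
    cv2.imwrite(f"pics/{n}0.png",p["frame"]);print(n,np.round(p["eye"],3),np.round(p["orientation"],2).tolist(),p["intrinsics"][0][0])
    for t in("knob","knob_bore","spindle_tip","hob","garlic","mug","tea_box","wooden_spoon"):
        z={"knob_bore":.014,"spindle_tip":.084}.get(t,0)
        print(t,[(np.round(px(q["at"]),1).tolist(),np.round(onz(p,px(q["at"]),z),3).tolist(),round(q["confidence"],2)) for q in models.place_of(p,t)[:3]])
cv2.imwrite("pics/a.png",np.vstack([np.hstack([cv2.resize(ps[n]["frame"],(400,300)) for n in("side","wrist")])]))
print(r.sense()["ee_rot"],r.sense()["time_s"])
E
```

```text
top [0.255 0.003 1.458] [[0.01, -0.99, 0.17], [-1.0, -0.01, -0.01], [0.01, -0.17, -0.99]] 474.8848653659856
knob [([194.6, 205.6], [0.471, 0.156, 0.0], 0.66), ([135.0, 205.0], [0.47, 0.34, 0.0], 0.57), ([160.6, 199.2], [0.49, 0.262, 0.0], 0.56)]
knob_bore [([133.0, 203.9], [0.472, 0.343, 0.014], 0.67), ([195.6, 207.5], [0.463, 0.151, 0.014], 0.62), ([162.7, 197.8], [0.492, 0.253, 0.014], 0.56)]
spindle_tip []
hob [([277.0, 159.0], [0.623, -0.1, 0.0], 0.64)]
garlic [([111.4, 238.5], [0.366, 0.407, 0.0], 0.76), ([276.4, 160.2], [0.619, -0.098, -0.0], 0.31)]
mug [([373.4, 233.1], [0.393, -0.397, 0.0], 0.65)]
tea_box [([128.9, 146.2], [0.658, 0.369, 0.0], 0.69)]
wooden_spoon [([237.8, 237.5], [0.374, 0.02, 0.0], 0.92)]
side [0.421 1.226 0.682] [[-1.0, -0.05, 0.07], [-0.08, 0.44, -0.9], [0.02, -0.9, -0.44]] 453.03108750701676
knob [([262.3, 281.3], [0.466, 0.326, 0.0], 0.83), ([264.4, 245.4], [0.471, 0.164, 0.0], 0.82), ([256.7, 263.8], [0.486, 0.254, 0.0], 0.6)]
knob_bore [([268.5, 237.6], [0.462, 0.145, 0.014], 0.83), ([257.6, 257.4], [0.484, 0.245, 0.014], 0.79), ([262.7, 280.6], [0.464, 0.341, 0.014], 0.77)]
spindle_tip [([253.2, 178.5], [0.527, -0.095, 0.084], 0.51)]
hob [([220.7, 196.9], [0.636, -0.117, 0.0], 0.88)]
garlic [([299.1, 308.3], [0.377, 0.416, 0.0], 0.56)]
mug [([184.4, 287.8], [0.649, 0.371, 0.0], 0.71), ([292.2, 169.6], [0.4, -0.381, 0.0], 0.59)]
tea_box [([186.6, 287.2], [0.644, 0.368, 0.0], 0.79)]
wooden_spoon [([300.2, 222.1], [0.372, 0.022, 0.0], 0.79)]
wrist [0.258 0.574 0.384] [[-0.31, -0.92, -0.25], [-0.95, 0.29, 0.08], [0.0, 0.27, -0.96]] 280.73578602241344
knob []
knob_bore []
spindle_tip []
hob []
garlic []
mug []
tea_box []
wooden_spoon []
[[ 9.52394882e-01 -3.04867165e-01 -9.97275202e-06]
 [-3.04867165e-01 -9.52394882e-01  1.85618932e-05]
 [-1.51569097e-05 -1.46378874e-05 -1.00000000e+00]] 1.35
```

View pics/top0.png

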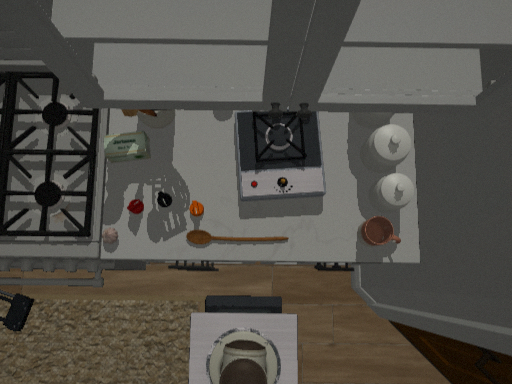

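View pics/a.png

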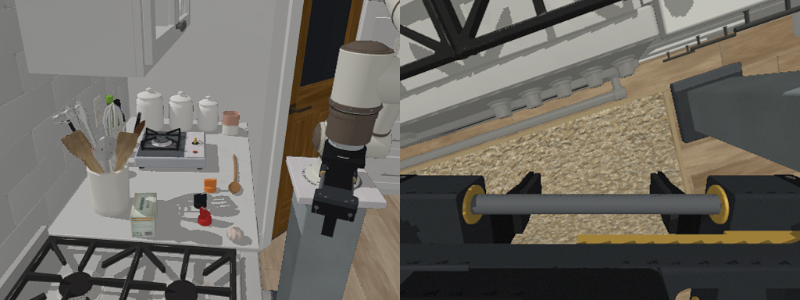

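The black knob is at top (164,199), about (0.488, 0.25), between the red look-alike (135,206) and the orange one (196,209). The spindle is at (283,182) and the lens at (254,184). I'll move over the knob and look with the wrist camera.

Call:
apply_moves(
  moves=[
    [[0.035,0.0216,0],0],
    [[0.035,0.0216,0],0],
    [[0.035,0.0216,0],0],
    [[0.035,0.0216,0],0],
    [[0.035,0.0216,0],0],
  ],
  hand=0.087,
)

```text
time_s: 1.77
tcp_pos: [0.3251, 0.4375, 0.2228]
ee_rot: [[0.953, -0.304, 0.0], [-0.304, -0.953, 0.0], [0.0, -0.0, -1.0]]
wrist_force: [0.8, -0.0, -0.2]
gripper_width: 0.999
gripper_force: 0.0
```

Call:
apply_moves(
  moves=[
    [[0.035,0.0216,0],0],
    [[0.035,0.0216,0],0],
    [[0.035,0.0216,0],0],
    [[0.035,0.0216,0],0],
    [[0.035,0.0216,0],0],
  ],
)

```text
time_s: 2.18
tcp_pos: [0.459, 0.2811, 0.2229]
ee_rot: [[0.953, -0.304, 0.001], [-0.304, -0.953, 0.001], [0.0, -0.001, -1.0]]
wrist_force: [1.3, 1.2, -0.0]
gripper_width: 0.998
gripper_force: 0.0
```

```bash
cat > k.py <<'E'
from h import *
import sys
tag=sys.argv[1]
s=r.sense();print(np.round(s["tcp_pos"],4),np.round(s["ee_rot"],3).tolist(),s["time_s"],np.round(s["joints"],1))
p=imaging.capture("wrist");cv2.imwrite(f"pics/w{tag}.png",p["frame"])
print(np.round(p["eye"],3))
for t in("knob","knob_bore","spindle_tip"):
    z={"knob_bore":.014,"spindle_tip":.084}.get(t,0)
    print(t,[(np.round(px(q["at"]),1).tolist(),np.round(onz(p,px(q["at"]),z),4).tolist(),round(q["confidence"],2)) for q in models.place_of(p,t)[:3]])
cv2.imwrite(f"pics/w{tag}b.png",cv2.resize(p["frame"],(800,600),interpolation=cv2.INTER_CUBIC))
E
python3 k.py 1
```

```text
[0.459  0.2811 0.2229] [[0.953, -0.304, 0.001], [-0.304, -0.953, 0.001], [0.0, -0.001, -1.0]] 2.1833 [ 48.8  13.6 -11.8   0.  -64.6  23.5]
[0.527 0.26  0.386]
knob [([343.1, 137.4], [0.4611, 0.149, 0.0], 0.98), ([265.3, 142.4], [0.4868, 0.251, 0.0], 0.96), ([209.2, 177.6], [0.464, 0.3403, 0.0], 0.84)]
knob_bore [([210.2, 178.9], [0.4642, 0.3368, 0.014], 0.79), ([264.6, 142.1], [0.4888, 0.2521, 0.014], 0.78)]
spindle_tip []
```

View pics/w1b.png

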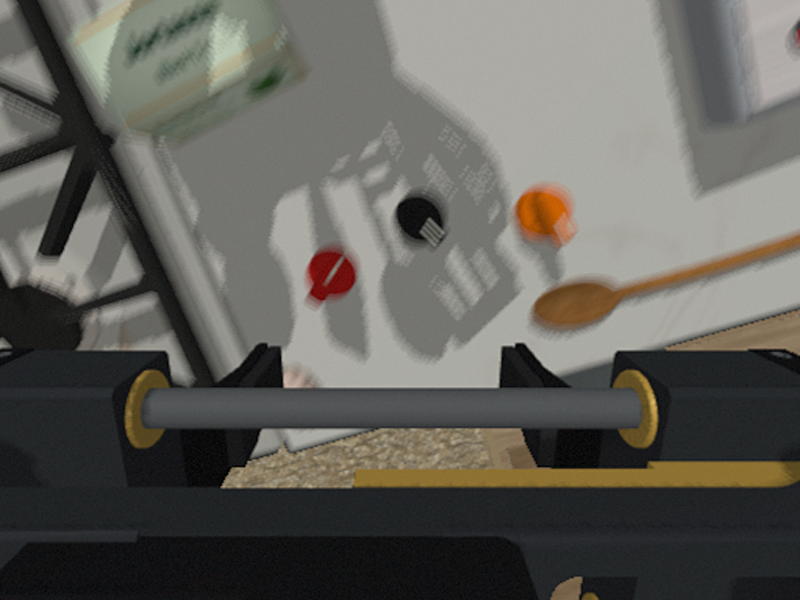

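The wrist picture shows the black knob at (420,217) of 800x600, with white marks at its lower right (432,230). The red one is at (330,272) and the orange one at (545,215). I need the knob's yaw, so I'll take a closer crop and fit the bar outline.

```bash
python3 - <<'E'
from h import *
p=imaging.capture("wrist");f=p["frame"]
c=cv2.resize(f[115:165,240:300],(600,500),interpolation=cv2.INTER_CUBIC)
c=cv2.convertScaleAbs(c,alpha=2.0,beta=10)
cv2.imwrite("pics/kc.png",c)
for t in ["knob"]:
    for q in models.cut_out(p,t)[:3]:print(np.round(np.array(q["extent"])*[512,384,512,384],1),q["confidence"])
for yaw in range(0,360,30):
    a=np.deg2rad(yaw);print(yaw,np.round((proj(p,[.4875+.022*np.cos(a),.2515+.022*np.sin(a),.045])-[240,115])*10))
for z in(0,.02,.045): print(z,np.round((proj(p,[.4875,.2515,z])-[240,115])*10))
E
```

```text
[323.2 121.4  42.2  35.9] 0.74
[249.5 129.5  32.1  30. ] 0.64
[191.8 160.7  36.1  34.6] 0.56
0 [216. 120.]
30 [134. 173.]
60 [ 91. 260.]
90 [ 96. 355.]
120 [147. 434.]
150 [229. 476.]
180 [323. 472.]
210 [402. 421.]
240 [448. 337.]
270 [446. 241.]
300 [397. 160.]
330 [312. 115.]
0 [251. 265.]
0.02 [259. 279.]
0.045 [270. 299.]
```

View pics/kc.png

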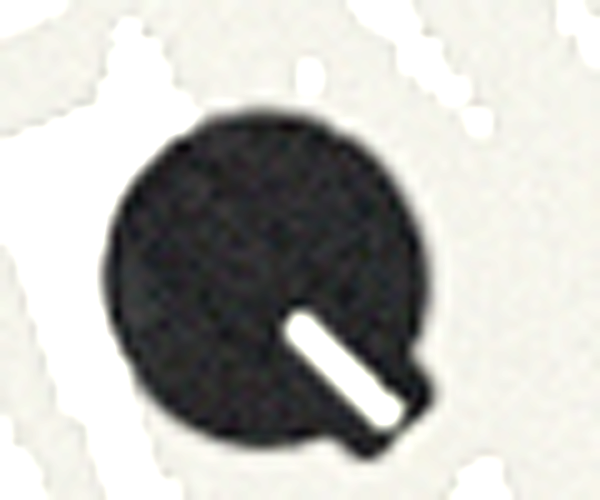

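The pointer line is clear. It runs from (300,325) to (388,415) in the 10x crop, toward the lower right. I'll work out the yaw and the shift.

```bash
python3 - <<'E'
from h import *
p=imaging.capture("wrist")
g=lambda u,v:onz(p,[240+u/10,115+v/10],.045)
a,b,e=g(300,325),g(388,415),g(398,428)
print(a,b,e,np.degrees(np.arctan2(*(b-a)[[1,0]])),np.degrees(np.arctan2(*(e-a)[[1,0]])))
y=np.deg2rad(np.degrees(np.arctan2(*(b-a)[[1,0]])));print("centre from bar end",e-.022*np.array([np.cos(y),np.sin(y),0]))
E
```

```text
[0.48252717 0.2505872  0.045     ] [0.4688696 0.2435133 0.045    ] [0.46697786 0.24279559 0.045     ] -152.6182316007851 -153.38497041378443
centre from bar end [0.48651302 0.25291377 0.045     ]
```

Call:
apply_moves(
  moves=[
    [[0,0,0],-6.4],
    [[0,0,0],-6.4],
    [[0,0,0],-6.4],
    [[0,0,0],-6.4],
    [[0,0,0],-6.4],
  ],
  hand=0.055,
)

```text
time_s: 2.95
tcp_pos: [0.4571, 0.2843, 0.2226]
ee_rot: [[0.967, 0.254, 0.0], [0.254, -0.967, 0.0], [0.0, -0.0, -1.0]]
wrist_force: [-0.8, -0.4, -0.4]
gripper_width: 0.708
gripper_force: 0.0
```

Call:
apply_moves(
  moves=[
    [[0,0,0],-6.4],
    [[0,0,0],-6.4],
    [[-0.004,0.019,0.035],0],
    [[-0.004,0.019,0.035],0],
    [[0,0,0],0],
  ],
)

```text
time_s: 3.37
tcp_pos: [0.4632, 0.2417, 0.1461]
ee_rot: [[0.891, 0.454, -0.012], [0.454, -0.891, -0.008], [-0.015, 0.002, -1.0]]
wrist_force: [-1.3, -0.8, -1.0]
gripper_width: 0.635
gripper_force: 0.0
```

```bash
python3 k.py 2
```

```text
[0.4632 0.2417 0.1461] [[0.891, 0.454, -0.012], [0.454, -0.891, -0.008], [-0.015, 0.002, -1.0]] 3.3667 [ 45.3  16.7 -19.5  -0.2 -54.7  71.8]
[0.529 0.277 0.308]
knob [([255.6, 154.1], [0.4909, 0.2502, 0.0], 0.77), ([171.4, 140.3], [0.4629, 0.3383, 0.0], 0.71), ([319.8, 216.2], [0.4603, 0.1498, 0.0], 0.64)]
knob_bore [([169.6, 141.6], [0.4638, 0.3367, 0.014], 0.95), ([255.9, 158.3], [0.4889, 0.2491, 0.014], 0.79), ([321.4, 217.5], [0.4629, 0.1532, 0.014], 0.67)]
spindle_tip []
```

View pics/w2b.png

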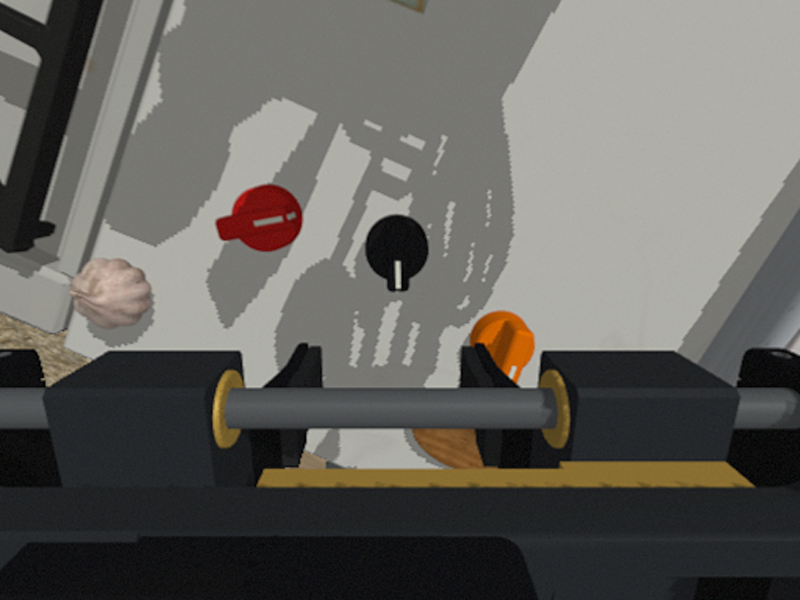

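The knob is at (397,247) with its pointer straight down at (398,275), in line with the tool's x axis. I'll refine the position with a silhouette fit now that the arm has settled.

```bash
cat > fit.py <<'E'
from h import *
from scipy.optimize import minimize
S=8
def sil(p,x,y,yaw,z0,shape,o):
    t=np.linspace(0,2*np.pi,60);c,s=np.cos(yaw),np.sin(yaw);im=np.zeros(shape,np.uint8)
    cyl=[[.022*np.cos(a),.022*np.sin(a),z] for a in t for z in(0,.02)]
    bar=[[i*.022,j*.007,z] for i in(-1,1) for j in(-1,1) for z in(.02,.045)]
    for P in(cyl,bar):
        P=np.array(P);W=np.c_[x+c*P[:,0]-s*P[:,1],y+s*P[:,0]+c*P[:,1],z0+P[:,2]]
        uv=np.array([proj(p,w) for w in W]);h=cv2.convexHull(np.float32((uv-o+.5)*S-.5))
        cv2.fillConvexPoly(im,np.int32(np.round(h*16)),255,shift=4)
    return im
def fit(p,x,y,yaw,z0=0,thr=60):
    u,v=np.int32(proj(p,[x,y,z0+.02]));R=34;o=np.array([u-R,v-R])
    f=p["frame"][v-R:v+R,u-R:u+R].max(2);m=cv2.resize(f,None,fx=S,fy=S,interpolation=cv2.INTER_CUBIC)
    m=((m<thr)*255).astype(np.uint8)
    line=cv2.morphologyEx(m,cv2.MORPH_CLOSE,np.ones((33,33)))
    n,l,st,ce=cv2.connectedComponentsWithStats(line);k=1+np.argmin(np.linalg.norm(ce[1:]-R*S,axis=1));line=np.uint8(l==k)*255
    F=lambda q:np.mean(cv2.absdiff(sil(p,x+q[0]/100,y+q[1]/100,yaw+q[2],z0,line.shape,o),line))
    b=minimize(F,[0,0,0],method="Nelder-Mead",options=dict(initial_simplex=[[0,0,0],[.4,0,0],[0,.4,0],[0,0,.1]],xatol=1e-3,fatol=1e-3))
    return x+b.x[0]/100,y+b.x[1]/100,np.degrees(yaw+b.x[2]),b.fun,F([0,0,0]),line.mean()
E
python3 - <<'E'
from fit import *
p=imaging.capture("wrist")
for thr in(50,70):print(fit(p,.488,.2505,np.deg2rad(207),thr=thr))
s=r.sense();q=fit(p,.488,.2505,np.deg2rad(207));R=np.array(s["ee_rot"]);t=np.array(s["tcp_pos"])
print(np.round(t,4),np.round(R,4).tolist(),"d tool",R.T@(np.array([q[0],q[1],.023])-t))
E
```

```text
(np.float64(0.48713525503469274), np.float64(0.2505065201669207), np.float64(207.44587786622526), np.float64(12.917336856617647), np.float64(12.9931640625), np.float64(67.71886488970588))
(np.float64(0.4870317417976787), np.float64(0.2509025522239905), np.float64(207.86500708692208), np.float64(8.995863970588236), np.float64(9.196633731617647), np.float64(71.65326286764706))
[0.4691 0.2474 0.1545] [[0.8896, 0.4567, 0.0035], [0.4567, -0.8896, 0.0026], [0.0043, -0.0007, -1.0]] d tool [0.01694359 0.00504234 0.1315784 ]
```

Call:
apply_moves(
  moves=[
    [[0.0085,0.0025,0.02],0],
    [[0.0085,0.0025,0.025],0],
    [[0,0,0.03],0],
    [[0,0,0.025],0],
    [[0,0,0.015],0],
  ],
)

```text
time_s: 4.03
tcp_pos: [0.4854, 0.2495, 0.0364]
ee_rot: [[0.89, 0.455, -0.0], [0.455, -0.89, 0.0], [-0.0, -0.0, -1.0]]
wrist_force: [-0.4, 0.2, 0.6]
gripper_width: 0.634
gripper_force: 0.0
```

Call:
apply_moves(
  moves=[
    [[0,0,0.01],0],
    [[0,0,0],0],
    [[0,0,0],0],
    [[0,0,0],0],
  ],
)

```text
time_s: 4.37
tcp_pos: [0.4867, 0.2499, 0.0292]
ee_rot: [[0.89, 0.456, 0.003], [0.456, -0.89, 0.002], [0.004, -0.001, -1.0]]
wrist_force: [-0.0, 0.8, 0.2]
gripper_width: 0.63
gripper_force: 0.0
```

Call:
apply_moves(
  moves=[
    [[0.0005,-0.0005,0.005],0],
    [[0,0,0],0],
    [[0,0,0],0],
  ],
)

```text
time_s: 4.62
tcp_pos: [0.4859, 0.2495, 0.023]
ee_rot: [[0.891, 0.455, 0.001], [0.455, -0.891, 0.001], [0.001, -0.0, -1.0]]
wrist_force: [-0.1, -0.9, -0.8]
gripper_width: 0.631
gripper_force: 0.0
```

Call:
apply_moves(
  moves=[
    [[0,0,0],0],
    [[0,0,0],0],
    [[0,0,0],0],
    [[0,0,0],0],
    [[0,0,0],0],
  ],
  hand=0.0,
)

```text
time_s: 5.03
tcp_pos: [0.4858, 0.2493, 0.0226]
ee_rot: [[0.891, 0.455, 0.0], [0.455, -0.891, 0.0], [0.0, 0.0, -1.0]]
wrist_force: [-0.1, -0.7, -0.1]
gripper_width: 0.332
gripper_force: 0.0
```

Call:
apply_moves(
  moves=[
    [[0,0,0],0],
    [[0,0,0],0],
    [[0,0,0],0],
  ],
)

```text
time_s: 5.28
tcp_pos: [0.4858, 0.2492, 0.0225]
ee_rot: [[0.891, 0.455, -0.0], [0.455, -0.891, -0.0], [-0.0, 0.0, -1.0]]
wrist_force: [-0.8, -0.2, 0.4]
gripper_width: 0.159
gripper_force: 30.0
```

Call:
apply_moves(
  moves=[
    [[0,0,-0.02],0],
    [[0,0,-0.035],0],
    [[0,0,-0.04],0],
    [[0,0,-0.04],0],
    [[0,0,-0.04],0],
  ],
)

```text
time_s: 5.7
tcp_pos: [0.4853, 0.2489, 0.1992]
ee_rot: [[0.891, 0.455, -0.001], [0.455, -0.891, -0.0], [-0.001, 0.0, -1.0]]
wrist_force: [1.4, 0.7, -1.5]
gripper_width: 0.158
gripper_force: 30.0
```

Call:
apply_moves(
  moves=[
    [[-0.016,0.03,-0.01],0],
    [[-0.016,0.03,0],0],
    [[-0.016,0.03,0],0],
    [[-0.016,0.03,0],0],
    [[-0.016,0.03,0],0],
  ],
)

```text
time_s: 6.12
tcp_pos: [0.4821, 0.0778, 0.2076]
ee_rot: [[0.89, 0.455, 0.0], [0.455, -0.89, 0.0], [0.0, -0.0, -1.0]]
wrist_force: [1.0, 0.1, 0.3]
gripper_width: 0.162
gripper_force: 30.0
```

Call:
apply_moves(
  moves=[
    [[-0.016,0.03,0],0],
    [[-0.016,0.03,0],0],
    [[-0.016,0.03,0],0],
    [[-0.016,0.03,0],0],
    [[-0.016,0.03,0],0],
  ],
)

```text
time_s: 6.53
tcp_pos: [0.4791, -0.0922, 0.2076]
ee_rot: [[0.891, 0.455, 0.0], [0.455, -0.891, 0.0], [0.0, -0.0, -1.0]]
wrist_force: [1.4, 0.1, -0.8]
gripper_width: 0.161
gripper_force: 30.0
```

Call:
apply_moves(
  moves=[
    [[-0.016,0.025,0],0],
    [[0,0,0],0],
    [[0,0,0],0],
    [[0,0,0],0],
  ],
)

```text
time_s: 6.87
tcp_pos: [0.4766, -0.1202, 0.2074]
ee_rot: [[0.891, 0.454, -0.0], [0.454, -0.891, 0.0], [-0.0, -0.0, -1.0]]
wrist_force: [-0.1, -0.2, 0.2]
gripper_width: 0.159
gripper_force: 30.0
```

```bash
python3 k.py 3
```

```text
[ 0.4766 -0.1202  0.2074] [[0.891, 0.454, -0.0], [0.454, -0.891, 0.0], [-0.0, -0.0, -1.0]] 6.8667 [  4.8   9.7 -19.1  -0.  -61.2 112.2]
[ 0.54  -0.086  0.37 ]
knob [([46.3, 83.9], [0.4588, 0.1554, 0.0], 0.97), ([252.0, 218.8], [0.4164, -0.1522, 0.0], 0.93)]
knob_bore [([40.4, 82.8], [0.4599, 0.1528, 0.014], 0.94), ([249.9, 226.2], [0.4102, -0.1521, 0.014], 0.63)]
spindle_tip [([269.6, 127.3], [0.5386, -0.1088, 0.084], 0.6), ([388.0, 303.1], [0.4231, -0.3294, 0.084], 0.53)]
```

View pics/w3b.png

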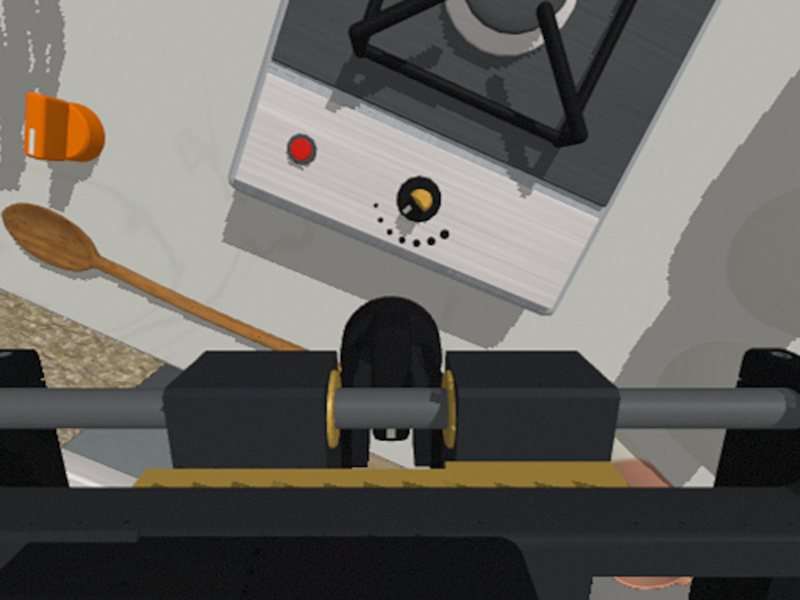

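The spindle is at (422,198), with its flat and tick toward the lower left (407,209). The held knob's skirt shows at (391,340), pointer toward the viewer. I'll zoom in on the spindle.

```bash
python3 - <<'E'
from h import *
p=imaging.capture("wrist");np.save("pics/p4.npy",p,allow_pickle=True)
f=p["frame"];c=cv2.resize(f[100:150,240:300],(720,600),interpolation=cv2.INTER_CUBIC)
cv2.imwrite("pics/sc.png",cv2.convertScaleAbs(c,alpha=1.3))
for z in(.060,.084):print(z,(proj(p,[.5386,-.1088,z])-[240,100]+.5)*12)
E
```

```text
0.06 [352.11078137 331.43809129]
0.084 [370.60506088 343.06179726]
```

View pics/sc.png

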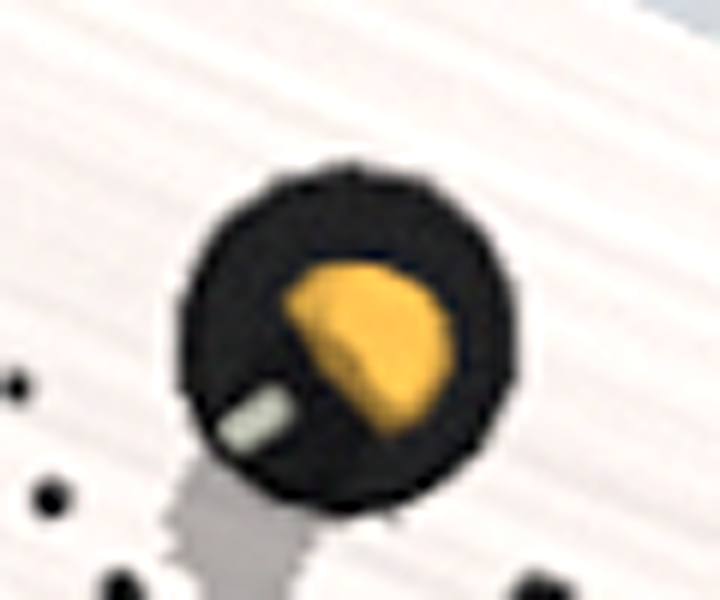

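The crop shows the collar centred at (348,340), the tick at (260,418) and the flat on the brass D's lower left. Next I'll compute the spindle axis, the flat yaw, and the knob's offset in the hand from its visible skirt arc.

```bash
cat > m.py <<'E'
from h import *
from scipy.optimize import least_squares
def edges(f,c,n=72,r0=5,r1=30,a0=0,a1=360,lvl=75):
    # first dark->bright crossing outward from c
    g=cv2.GaussianBlur(f.max(2).astype(np.float32),(0,0),.5);out=[]
    for a in np.deg2rad(np.linspace(a0,a1,n,endpoint=False)):
        rr=np.arange(r0,r1,.1);d=np.array([np.cos(a),np.sin(a)])
        q=np.float32(c+rr[:,None]*d);v=cv2.remap(g,q[None,:,0],q[None,:,1],cv2.INTER_LINEAR)[0]
        i=np.argmax(v>lvl)
        if i>0: out.append(q[i])
    return np.array(out)
def hulld(p,x,y,zs,rad,E):
    t=np.linspace(0,2*np.pi,90)
    P=np.float32([proj(p,[x+rad*np.cos(a),y+rad*np.sin(a),z]) for z in zs for a in t]);h=cv2.convexHull(P)
    return np.array([cv2.pointPolygonTest(h,(float(e[0]),float(e[1])),True) for e in E])
def cyl(p,x,y,zs,rad,E,free=False):
    F=lambda q:hulld(p,q[0],q[1],zs,q[2] if free else rad,E)
    b=least_squares(F,[x,y]+([rad] if free else []),loss="soft_l1",f_scale=.3,x_scale=.01,diff_step=1e-4)
    return b.x,np.sqrt(np.mean(b.fun**2))
def yawof(p,c,uvt,z):
    d=onz(p,uvt,z)[:2]-c[:2];return np.degrees(np.arctan2(d[1],d[0]))
def knob(p,s,dz=.0225):
    R=np.array(s["ee_rot"]);t=np.array(s["tcp_pos"]);z0=t[2]-dz
    c=proj(p,[t[0],t[1],z0]);
    E=edges(p["frame"],c,60,10,60,205,335,lvl=45)
    q,e=cyl(p,t[0],t[1],(z0,z0+.02),.022,E);
    return q,e,R.T@np.array([q[0]-t[0],q[1]-t[1],0]),c,E
E
python3 - <<'E'
from m import *
p=np.load("pics/p4.npy",allow_pickle=True).item();s=r.sense()
c=np.array([240+348/12-.5,100+340/12-.5])
E_=edges(p["frame"],c,90,11,18)
for z in(.060,.063,.066):
    q,e=cyl(p,.5386,-.1088,(.06,z),.0145,E_,True);print("collar",z,q,e,"tick yaw",yawof(p,q,[240+260/12-.5,100+418/12-.5],z))
q,e,d,c2,E2=knob(p,s);print("knob",q,e,d,c2,len(E2));print(np.round(E2[::6],1).tolist())
# flat edge direction, top: corner points in crop
a,b=[onz(p,[240+u/12-.5,100+v/12-.5],.083) for u,v in((285,300),(385,432))];dd=b-a;print("flat normal",np.degrees(np.arctan2(dd[1],dd[0]))+np.array([90,-90]))
E
```

```text
collar 0.06 [ 0.53728805 -0.10894597  0.01506831] 0.1202222981092645 tick yaw 156.7626733598096
collar 0.063 [ 0.53731641 -0.10874913  0.01490484] 0.12537291608649648 tick yaw 156.59981347241677
collar 0.066 [ 0.53734387 -0.10855103  0.01474177] 0.13286342015199087 tick yaw 156.43883261120428
knob [ 0.47691126 -0.11768739] 0.18369354882692224 [ 6.70673962e-04 -1.48084811e-03  1.30895027e-07] [252.04924523 221.08704804] 60
[[221.8000030517578, 207.0], [226.0, 200.6999969482422], [231.5, 195.8000030517578], [237.8000030517578, 192.0], [244.89999389648438, 190.1999969482422], [252.0, 189.89999389648438], [259.0, 191.1999969482422], [265.3999938964844, 193.8000030517578], [270.8999938964844, 197.8000030517578], [275.5, 202.8000030517578]]
flat normal [ -24.47980444 -204.47980444]
```

Call:
apply_moves(
  moves=[
    [[0,0,0],6.4],
    [[0,0,0],6.4],
    [[0,0,0],6.4],
    [[0,0,0],6.4],
    [[0,0,0],6.4],
  ],
)

```text
time_s: 7.53
tcp_pos: [0.477, -0.1195, 0.2076]
ee_rot: [[0.996, -0.09, 0.0], [-0.09, -0.996, 0.0], [0.0, -0.0, -1.0]]
wrist_force: [-0.5, 0.3, -0.3]
gripper_width: 0.158
gripper_force: 30.0
```

Call:
apply_moves(
  moves=[
    [[0,0,0],6.4],
    [[0,0,0],6.4],
    [[0,0,0],6.2],
    [[-0.002,-0.0175,0.027],0],
    [[-0.002,-0.0175,0.027],0],
  ],
)

```text
time_s: 7.95
tcp_pos: [0.4889, -0.0858, 0.1546]
ee_rot: [[0.914, -0.406, 0.006], [-0.406, -0.914, 0.001], [0.005, -0.003, -1.0]]
wrist_force: [-0.1, 0.6, -0.6]
gripper_width: 0.155
gripper_force: 30.0
```

Call:
apply_moves(
  moves=[
    [[0,0,0],0],
    [[0,0,0],0],
    [[0,0,0],0],
    [[0,0,0],0],
    [[0,0,0],0],
  ],
)

```text
time_s: 8.37
tcp_pos: [0.4881, -0.0869, 0.1549]
ee_rot: [[0.914, -0.406, 0.003], [-0.406, -0.914, 0.0], [0.002, -0.001, -1.0]]
wrist_force: [-0.3, -0.3, -0.1]
gripper_width: 0.162
gripper_force: 30.0
```

```bash
python3 - <<'E'
from m import *
s=r.sense();p=imaging.capture("wrist");print(np.round(s["tcp_pos"],4),np.round(s["ee_rot"],4).tolist(),s["time_s"])
f=p["frame"];c=proj(p,[.5373,-.1088,.062]);print(c)
E_=edges(f,c,90,13,28)
q,e=cyl(p,.5373,-.1088,(.06,.063),.0149,E_,True);print("collar",q,e,len(E_))
k,e,d,c2,E2=knob(p,s);print("knob",k,e,"in tool",d[:2],c2)
R=np.array(s["ee_rot"]);print("spindle in tool",R.T@np.array([*(q[:2]-np.array(s["tcp_pos"])[:2]),0]),"rel knob",R.T@np.array([*(q[:2]-k),0]))
cc=np.int32(c);cv2.imwrite("pics/w5b.png",cv2.resize(f[cc[1]-60:cc[1]+90,cc[0]-100:cc[0]+100],(800,600),interpolation=cv2.INTER_CUBIC));print(cc)
E
```

```text
[ 0.4881 -0.0869  0.1549] [[0.9138, -0.4062, 0.0027], [-0.4062, -0.9138, 0.0001], [0.0024, -0.0012, -1.0]] 8.3667
[250.43952361 135.45467082]
collar [ 0.53749824 -0.10896584  0.01495153] 0.14682976485191698 86
knob [ 0.48813448 -0.08656287] 0.11555855218201481 in tool [-0.00010877 -0.00028412] [250.33619293 220.05635531]
spindle in tool [0.05409895 0.0001384  0.00013032] rel knob [0.05420773 0.00042252 0.00013024]
[250 135]
```

View pics/w5b.png

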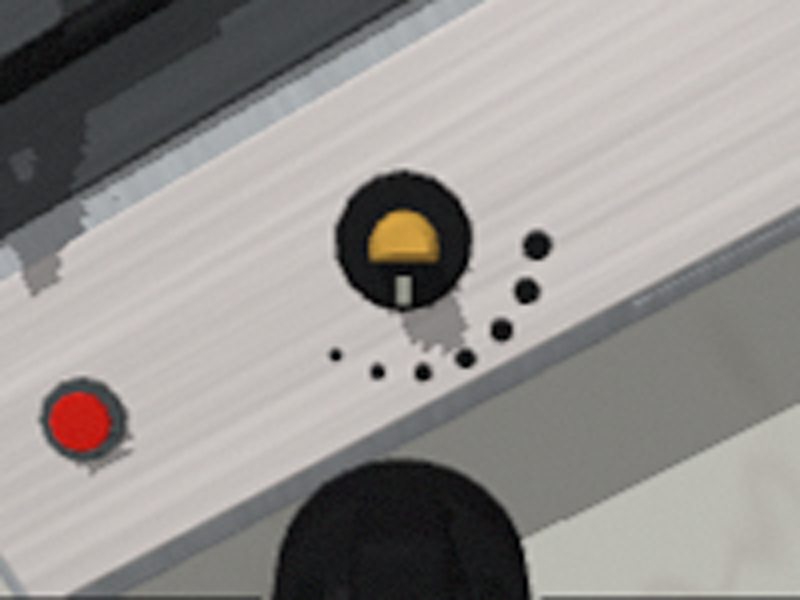

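The tick at (404,290) lies straight below the brass centre (404,240), and the held knob at (402,460) is in line with both. The flats match, so I'll move over the spindle and descend to just above its tip.

Call:
apply_moves(
  moves=[
    [[0.018,0,0],0],
    [[0.018,0,0],0],
    [[0.018,0.0003,0.01],0],
    [[0,0,0.015],0],
    [[0,0,0.015],0],
  ],
)

```text
time_s: 8.83
tcp_pos: [0.5381, -0.1095, 0.114]
ee_rot: [[0.913, -0.407, 0.003], [-0.407, -0.913, 0.0], [0.003, -0.001, -1.0]]
wrist_force: [-0.5, -0.1, -1.6]
gripper_width: 0.159
gripper_force: 30.0
```

Call:
apply_moves(
  moves=[
    [[0,0,0],0],
    [[0,0,0],0],
    [[0,0,0],0],
    [[0,0,0],0],
    [[0,0,0],0],
  ],
)

```text
time_s: 9.25
tcp_pos: [0.5372, -0.1087, 0.1148]
ee_rot: [[0.914, -0.406, 0.002], [-0.406, -0.914, 0.0], [0.002, -0.001, -1.0]]
wrist_force: [-1.1, 0.3, -0.6]
gripper_width: 0.156
gripper_force: 30.0
```

```bash
python3 - <<'E'
from m import *
s=r.sense();t=np.array(s["tcp_pos"]);R=np.array(s["ee_rot"]);print(t,R.tolist())
p=imaging.capture("wrist");k,e,d,c2,E2=knob(p,s);print("knob",k,e,"in tool",d[:2])
print("to spindle, tool",R.T@np.array([.5374-k[0],-.1089-k[1],0]),"from tcp",R.T@np.array([.5374-t[0],-.1089-t[1],0]))
p=imaging.capture("side");c=np.int32(proj(p,[.5374,-.1089,.09]));f=p["frame"][c[1]-30:c[1]+30,c[0]-40:c[0]+40]
cv2.imwrite("pics/s6.png",cv2.resize(f,(800,600),interpolation=cv2.INTER_CUBIC))
E
```

```text
[ 0.53723222 -0.10874965  0.11482187] [[0.914000036075435, -0.405706961395494, 0.0024073905663373305], [-0.40570825932236493, -0.9140026286599693, 5.5859491686995496e-05], [0.0021776987212060854, -0.0010277538135948633, -0.9999971006709861]]
knob [ 0.53699379 -0.1084214 ] 0.8197811981698491 in tool [-0.0003511  -0.00020329]
to spindle, tool [5.65448701e-04 2.72641921e-04 9.51170896e-07] from tcp [2.14349555e-04 6.93497211e-05 3.95515459e-07]
```

View pics/s6.png

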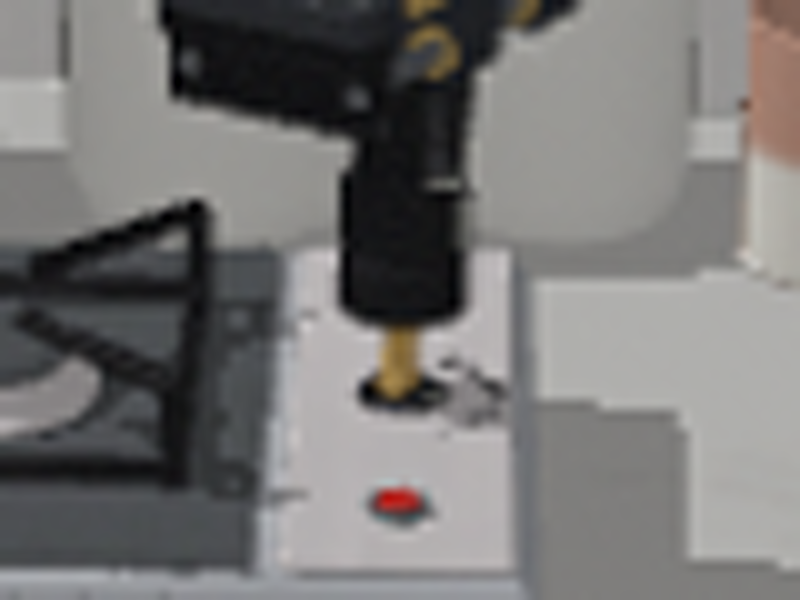

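The side view shows the knob skirt (342–465, bottom row 320) centred over the spindle (380–420). I'll lower it gently while watching the force.

Call:
apply_moves(
  moves=[
    [[0.0004,0.0001,0.003],0],
    [[0,0,0.003],0],
    [[0,0,0.003],0],
    [[0,0,0.002],0],
    [[0,0,0],0],
  ],
)

```text
time_s: 9.77
tcp_pos: [0.5364, -0.1091, 0.1017]
ee_rot: [[0.914, -0.406, -0.002], [-0.406, -0.914, -0.0], [-0.001, 0.001, -1.0]]
wrist_force: [-0.7, -0.2, -0.8]
gripper_width: 0.157
gripper_force: 30.0
```

Call:
apply_moves(
  moves=[
    [[0,0,0.002],0],
    [[0,0,0.002],0],
    [[0,0,0],0],
    [[0,0,0],0],
  ],
)

```text
time_s: 10.1
tcp_pos: [0.5369, -0.1091, 0.0984]
ee_rot: [[0.914, -0.406, -0.0], [-0.406, -0.914, -0.0], [-0.0, 0.0, -1.0]]
wrist_force: [-0.4, -0.3, 0.8]
gripper_width: 0.157
gripper_force: 30.0
```

It's already 8 mm onto the spindle with almost no force. Next I'll seat it.

Call:
apply_moves(
  moves=[
    [[0,0,0.002],0],
    [[0,0,0.002],0],
    [[0,0,0.002],0],
    [[0,0,0],0],
    [[0,0,0],0],
  ],
)

```text
time_s: 10.52
tcp_pos: [0.537, -0.109, 0.0925]
ee_rot: [[0.914, -0.406, 0.0], [-0.406, -0.914, -0.0], [0.0, 0.0, -1.0]]
wrist_force: [-0.6, 0.3, -0.0]
gripper_width: 0.158
gripper_force: 30.0
```

Call:
apply_moves(
  moves=[
    [[0,0,0.002],0],
    [[0,0,0.002],0],
    [[0,0,0.002],0],
    [[0,0,0],0],
    [[0,0,0],0],
  ],
)

```text
time_s: 10.93
tcp_pos: [0.5371, -0.1091, 0.0877]
ee_rot: [[0.914, -0.405, 0.0], [-0.405, -0.914, -0.0], [0.001, 0.0, -1.0]]
wrist_force: [-3.8, 2.1, 8.0]
gripper_width: 0.155
gripper_force: 30.0
```

Call:
apply_moves(
  moves=[
    [[-0.0004,0,0.002],0],
    [[0,0,0.002],0],
    [[0,0,0.001],0],
    [[0,0,0],0],
    [[0,0,0],0],
  ],
)

```text
time_s: 11.35
tcp_pos: [0.5372, -0.1091, 0.0854]
ee_rot: [[0.915, -0.404, 0.002], [-0.404, -0.915, -0.001], [0.002, 0.0, -1.0]]
wrist_force: [-8.2, 2.1, 21.6]
gripper_width: 0.159
gripper_force: 30.0
```

Call:
apply_moves(
  moves=[
    [[0,0,0],0],
    [[0,0,0],0],
    [[0,0,0],0],
  ],
)

```text
time_s: 11.6
tcp_pos: [0.5372, -0.1091, 0.0854]
ee_rot: [[0.915, -0.405, 0.002], [-0.405, -0.915, -0.001], [0.002, 0.0, -1.0]]
wrist_force: [-7.0, 2.6, 22.1]
gripper_width: 0.157
gripper_force: 30.0
```

Call:
apply_moves(
  moves=[
    [[-0.0007,0,0.0005],0],
    [[0,0,0],0],
    [[0,0,0],0],
    [[0,0,0],0],
  ],
)

```text
time_s: 11.93
tcp_pos: [0.5372, -0.1091, 0.0854]
ee_rot: [[0.915, -0.404, 0.004], [-0.404, -0.915, -0.002], [0.004, 0.0, -1.0]]
wrist_force: [-6.2, 2.5, 22.5]
gripper_width: 0.156
gripper_force: 30.0
```

```bash
python3 - <<'E'
from m import *
s=r.sense();t=np.array(s["tcp_pos"]);print(t,np.round(s["wrist_force"],1),np.round(s["moment"],2),s["gripper_force"],s["time_s"])
p=imaging.capture("side");c=np.int32(proj(p,[.5374,-.1089,.09]));f=p["frame"][c[1]-30:c[1]+30,c[0]-40:c[0]+40]
for z in(.062,.070):print((proj(p,[.5374-.0,-.1089+.022,z])-c+[40,30]+.5)*10)
cv2.imwrite("pics/s7.png",cv2.resize(f,(800,600),interpolation=cv2.INTER_CUBIC))
E
```

```text
[ 0.53717608 -0.10906123  0.08543326] [-6.2  2.5 22.5] [ 0.6   2.1  -0.01] 30.00386932399124 11.9333
[400.01502787 420.48943408]
[400.33111362 397.90645921]
```

View pics/s7.png

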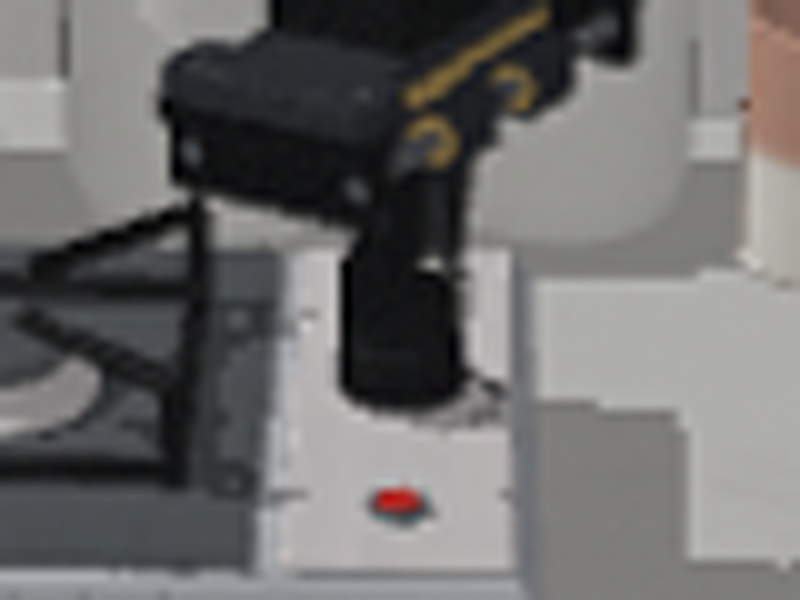

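The side view shows the skirt bottom at row 408, just above the deck. It dropped about 30 mm, as much as the hand did, so the knob didn't slip. The force of 22 N is above the 13 N stop load and steady, so I'm handing in.

```bash
python3 -c "
from station import r
print(r.finish_job())"
```

```text
the job is handed in; nothing more can be done
None
```

I handed the job in at about 12 s of the 38 s with the knob on the spindle, flats in line, pressed in at 22 N (the spring's stop load is 13 N) and still gripped at 30 N; no pass/fail result came back.

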